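# Key the pulping disc onto the fruit pulper

## Robot

A 6-joint arm with a two-finger parallel gripper is mounted at the origin on the work surface. World frame = base frame: x ahead of the robot, y to its left, z up, the work surface at z = 0. Lengths are in mm, angles in degrees, forces in N, time in s.
With the tool pointing down it reaches from about 300 to 850 mm from the base axis. Payload 4.2 kg.
Tool frame: the origin (TCP) lies on the centre line of the jaws, within the pads' length; the fingertips stand 14 mm ahead of it and the grasp point (between the pads) lies 5 mm behind it; z points along the fingers, y is the line along which they close (so a half turn about z gives the same grasp; the last joint's range is limited). The gripper opens to 91 mm and grips with 3 to 60 N. Pads are 32 mm wide; open, the fingers measure 118 mm over their backs; the gripper's body (76 mm by 178 mm) begins 60 mm behind the grasp point.
Start: joints at [67.724, 18.312, 89.639, -0, 72.044, -1.146], TCP at [207.288, 536.352, 227.976] pointing down, gripper open.
Joint ranges: [-177.97, 177.97], [-48.28, 115.42], [12.27, 149.76], [-77.06, 257.06], [2.81, 150.46], [-146.56, 146.56]. Speed limits (degrees/s): [147.25, 147.25, 180, 180, 180, 180].

## Interface

Orientations are given as [roll, pitch, yaw] about the fixed x, y, z axes, in that order (R = Rz(yaw) Ry(pitch) Rx(roll)).
In Python, from workcell import env gives the robot as it stands.
- The arm moves only by the tool arm_command, never from a script. Its argument "motion" is a list of rows, each an object with "offset": the shift along the tool's x, y, z in m, a list of three; "spin": the turn about the tool's z in rad. In form: [{"offset": [tx, ty, tz], "spin": spin}, ...]. A call has 1 to 5 rows; each row shifts and turns the commanded pose from where the row before left it, along the tool's axes as they then stand; what a row does not reach is not made up. A row lasts 1/8 s, in which the tool goes at most 62.5 mm and 10.7 degrees, less where a joint would pass 70% of its speed; a pose out of reach is approached as far as the arm can. A call with a gripper value outside its range is refused whole. "jaw" is the finger opening in m, from 0 to 0.0912, set as the call begins (left out, the last holds). The fingers move at their own pace and stop on an object; "newtons" is the grip in N (left out, the last holds). Time passes only in rows, so rows that do not move let the fingers close. It gives the time, the measured TCP pose, the force, the opening and the grip force at its end, in the units of the state.
- env.state(): the state, without advancing time (a new reading comes with each control period).
- env.grab_frame(name): name is "scene" or "top"; returns (picture, depth): 384x512x3 uint8, blue, green, red; 384x512 float32, mm along the optical axis (not along the pixel's ray), 0 where there is no reading.
- env.camera_model(name): a dict with "fx", "fy", "cx", "cy" (pixels), "eye" and "rotation" of the camera in the world. Camera axes: x right, y down, z forward; pixel columns grow to the right and rows downward; lengths in mm; the calibration is good to about 2 mm. A picture is of the moment at which its call begins. camera_model takes no time and is no camera call.
- env.job_done(): hands the job in; it is judged then, once.
Trained networks look in the newest picture that a camera, given by its name, has taken for a name from the list of things; names that differ only in an ending like _2 or _b are one class to them, and where a whole thing is asked for, a point or a joint stands for the part that bears it (a point fixed in the world has none). Each returns a list of dicts, best first, with "score" (0 to 1); they miss things now and then, are a little off and sometimes report something else, mostly with a low value. They report only what shows in the picture. A call takes as long as a camera call. They do not tell look-alikes from the thing itself.
- env.boxes_of(camera, target): "bbox" ([left, top, right, bottom] in pixels, round what is visible of it).
- env.pinpoint(camera, target): "location" ([column, row] in pixels: a listed point, or the origin of a listed thing).
The state is a dict: "time_s": time; "qpos": joint angles; "qvel": joint speeds; "effort": joint torques, N m; "ee_pos": TCP position; "ee_rot": TCP orientation; "force": force on the tool from outside, world axes, zero at the start; "torque": the same for the moment, N m; "gripper_width": finger opening in mm; "gripper_force": force on a finger pad.
Only numpy, scipy, OpenCV 4.12 (cv2) and the standard library are available. Lean on these libraries where they do the work, as an engineer would, in place of code of your own. Each camera call takes 0.05 s, during which the arm holds its last target. There are 200 camera calls.

## Task

The steel pulping disc lies loose on the hub of the fruit pulper, turned the wrong way. With a fingertip, push its upright paddle round until the notch in the disc's rim stands over the locating pin, then press down on the centre boss until the disc is fully home on the base with the pin in the notch, and take the hand away. Do not pick the disc up, and leave the two jam jars and the steel cup where they are.

Things in the scene. Friction and masses are not known exactly. Their poses are not given: they have to be found in the camera images.
- base: Fixed white drive base: box 200 x 190 x 60 mm, on it a round turret 152 mm across whose flat top (the seat) is 85 mm above the table. Origin on the table on the turret's vertical axis; z up; x points from the axis to the locating pin. A hub post on the axis centres the disc. A white block (16 x 26 mm, top 12 mm above the seat, 71 to 87 mm from the axis) holds the pin.
- pin (a point): Top of the fixed locating pin: a round steel bar of 8 mm diameter lying radially just on the seat, from 54 mm out from the axis to the white block; this point is 57 mm out along the base's +x, 8 mm above the seat (93 mm above the table). Until the notch is over it only its outermost 6 mm shows beyond the disc's rim.
- disc: Loose steel pulping disc with small holes, 130 mm across, 8 mm thick, 0.3 kg. Origin at the centre of its underside, z up, x to its notch. Its boss covers the hub post with 1.5 mm play each way; it turns either way about the base's axis. At the start the underside is 9 mm above the seat (94 mm above the table), just clear of the pin, on the collar; home, it is on the seat (85 mm).
- notch (a point): Middle of the disc's notch at the level of the underside, 57 mm from the disc's centre along its +x. The notch is open at the rim, 14 mm wide and 15 mm deep radially, and passes through the full thickness: it has 3 mm to spare either side of the pin.
- paddle (a point): Point on the top edge of the disc's one upright paddle: a straight polished (slippery) steel wall 6 mm thick, 22 mm tall above the disc's upper face, running radially from the boss to 61 mm out, opposite the notch (along disc -x); this point is 44 mm from the disc's centre. Pushed sideways there with 1 to 4 N it turns the disc; the disc stays where it is left.
- boss (a point): Top centre of the disc's round centre boss, 38 mm in diameter, on the disc's axis, 34 mm above the disc's upper face (42 mm above its underside; 136 mm above the table at the start, 127 mm when home). The place to press.
- collar (a joint): Stiff black rubber ring on the hub (76 mm across) under the disc: 0 m raised, 0.009 m pushed down level with the seat. It slides straight down under a steady extra press of about 6 to 10 N, has no spring and stays where it is pushed.
- jar_a: Bystander: closed jam jar with white lid, 66 mm across, 85 mm tall, origin at the centre of its underside.
- jar_b: Bystander: closed jam jar like jar_a.
- cup: Bystander: open steel cup, 72 mm across the rim, 75 mm tall, origin at the centre of its underside.
Mind the look-alikes: they are no part of the job. What is shaped like the disc but brown or yellow is not meant.

How it is judged (in metres and radians):
At the end, for the whole second after the job is handed in: The disc lies flat (within 2 degrees) and at rest on the seat (underside within 2 mm of it), its notch around the pin (middle of notch within 6 mm of the pin point in plan), and both jars and the cup are within 20 mm of where they stood (z of disc in the frame of base below 0.087 m and angle between disc's own z axis and vertical below 0.035 rad and horizontal distance between notch and pin below 0.006 m and linear speed of disc below 0.02 m/s and distance of each of jar_a, jar_b, cup from where it was at the start of the episode below 0.02 m); the robot touches nothing.
It fails at once if the disc is lifted more than 6 mm above where it lay on the hub (z of disc in the frame of base above 0.1 m).
It fails at once if a jar or the cup is moved by more than 20 mm or lifted (distance of any of jar_a, jar_b, cup from where it was at the start of the episode above 0.02 m).
It also fails if it takes over 48 s, if anything falls off the work surface, if the arm or the gripper's body presses on something with over 40 N, if the wrist force passes 120 N, or if a joint passes its speed limit or range.

## Working session

There is one attempt and no reset: what is moved stays moved. The work goes in short steps, Python scripts to look and compute and a tool call to move; the robot and the scene stay as the last step left them, time stands still between calls to the robot, and variables do not carry over. Pictures are saved under pics/ and viewed, at most 10 in all, crops included, and the job is handed in when it is done.

Besides the shell and the picture viewer there is one more tool, called after "Request:" by a JSON object that holds its "name" and its "arguments", one argument or row to a line. arm_command: Moves the arm, as the interface text tells. Its arguments: {"type":"object","properties":{"motion":{"type":"array"},"jaw":{"type":"number"},"newtons":{"type":"number"}},"required":["motion"]}

```bash
mkdir -p pics; cat > h.py <<'E'
import numpy as np,cv2
from workcell import env
def ray(cam,px):
    m=env.camera_model(cam);d=np.array([(px[0]-m['cx'])/m['fx'],(px[1]-m['cy'])/m['fy'],1.])
    return np.array(m['eye']),np.array(m['rotation'])@d
def atz(cam,px,z):
    e,d=ray(cam,px);return e+d*(z-e[2])/d[2]
def proj(cam,P):
    m=env.camera_model(cam);c=np.array(m['rotation']).T@(np.array(P)-m['eye']);return [m['fx']*c[0]/c[2]+m['cx'],m['fy']*c[1]/c[2]+m['cy']]
E
python3 - <<'E'
from h import *
ims=[]
for c in('scene','top'):
    p,d=env.grab_frame(c);cv2.imwrite(f'pics/{c}0.png',p)
    for t,z in(('base',0),('pin',93),('disc',94),('notch',94),('paddle',124),('boss',136),('jar_a',0),('cup',0)):
        for r in env.pinpoint(c,t)[:3]: print(c,t,round(r['score'],2),np.round(r['location']),np.round(atz(c,r['location'],z),1))
print(env.state())
print(env.camera_model('top'))
E
```

```text
Traceback (most recent call last):
  File "h.py", line 7, in atz
    e,d=ray(cam,px);return e+d*(z-e[2])/d[2]
                                        ~^^^
IndexError: invalid index to scalar variable.
```

View pics/scene0.png

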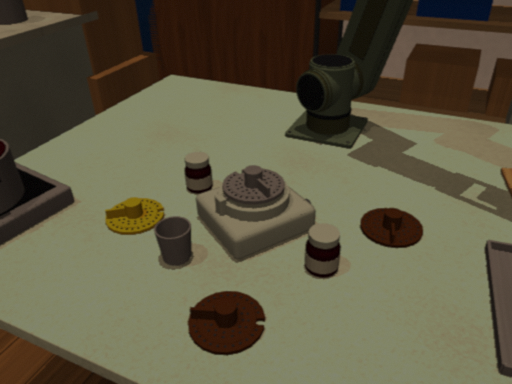

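The scene picture shows the robot at the back and the base at about (255,205), with the steel disc's boss at (253,175). The paddle points to the lower right (268,187), and a white block stands at (221,203). The jars are at (198,172) and (323,250), and the cup is at (174,240). The brown and yellow discs are look-alikes.

```bash
python3 - <<'E'
from h import *
for c in('scene','top'): print(env.camera_model(c))
E
```

```text
{'fx': 444.5442459854727, 'fy': 444.5442459854727, 'cx': 256.8444224768186, 'cy': 194.53227930304843, 'eye': array([1229.46373624,  346.48773051,  600.3794157 ]), 'rotation': array([-123.83864125,    1.11584208,  115.03673739])}
{'fx': 464.5206581556716, 'fy': 464.5206581556716, 'cx': 258.99368476848707, 'cy': 181.07092515652425, 'eye': array([ 531.68074067,   29.35314545, 1227.7152274 ]), 'rotation': array([-1.75391662e+02,  1.67443363e-01, -8.96221164e+01])}
```

Rotation is roll/pitch/yaw in degrees.

```bash
cat > h.py <<'E'
import numpy as np,cv2
from scipy.spatial.transform import Rotation as Ro
from workcell import env
def rot(m): return Ro.from_euler('xyz',m['rotation'],degrees=True).as_matrix()
def atz(cam,px,z):
    m=env.camera_model(cam);d=rot(m)@np.array([(px[0]-m['cx'])/m['fx'],(px[1]-m['cy'])/m['fy'],1.])
    return m['eye']+d*(z-m['eye'][2])/d[2]
def proj(cam,P):
    m=env.camera_model(cam);c=rot(m).T@(np.array(P)-m['eye']);return np.array([m['fx']*c[0]/c[2]+m['cx'],m['fy']*c[1]/c[2]+m['cy']])
def look(ts,cams=('scene','top')):
    for c in cams:
        env.grab_frame(c)
        for t,z in ts:
            for r in env.pinpoint(c,t)[:3]: print(c,t,round(r['score'],2),np.round(r['location']),np.round(atz(c,r['location'],z),1))
E
python3 - <<'E'
from h import *
look((('base',0),('pin',93),('disc',94),('notch',94),('paddle',124),('boss',136),('jar_a',0),('cup',0)))
p,d=env.grab_frame('top');cv2.imwrite('pics/top0.png',p)
x,y=map(int,proj('top',atz('scene',[253,168],136)));print(x,y)
cv2.imwrite('pics/top0c.png',cv2.resize(p[max(y-75,0):y+75,max(x-100,0):x+100],None,fx=4,fy=4,interpolation=2))
print(env.state())
E
```

```text
scene base 0.82 [255. 220.] [517.8  -3.4   0. ]
scene base 0.37 [227. 194.] [ 451.3 -109.2    0. ]
scene pin 0.71 [229. 198.] [581.1 -30.7  93. ]
scene disc 0.95 [388. 225.] [546.1 281.5  94. ]
scene disc 0.94 [249. 184.] [520.1 -14.1  94. ]
scene disc 0.83 [131. 215.] [ 710.2 -175.8   94. ]
scene notch 0.94 [161. 214.] [ 684.  -124.5   94. ]
scene notch 0.85 [393. 212.] [498.9 282.1  94. ]
scene notch 0.81 [241. 176.] [498.  -44.9  94. ]
scene paddle 0.97 [394. 229.] [592.3 298.  124. ]
scene paddle 0.82 [114. 211.] [ 742.8 -181.6  124. ]
scene paddle 0.7 [198. 308.] [880.7  83.3 124. ]
scene boss 0.97 [133. 202.] [ 720.1 -154.1  136. ]
scene boss 0.95 [256. 171.] [526.7   6.6 136. ]
scene boss 0.57 [394. 211.] [558.1 288.4 136. ]
scene jar_a 0.96 [203. 185.] [ 437.5 -186.8    0. ]
scene jar_a 0.7 [321. 262.] [589.7 173.7   0. ]
scene jar_a 0.18 [228. 194.] [ 446.7 -108.6    0. ]
scene cup 0.79 [178. 257.] [690.7 -93.1   0. ]
top pin 0.85 [285. 201.] [574.7 -31.   93. ]
top disc 0.77 [245. 118.] [780.5  69.9  94. ]
top disc 0.7 [369. 184.] [ 618.3 -235.6   94. ]
top disc 0.67 [164. 
[... 587 characters left out ...]
 -107.6    0. ]
274 223
{'time_s': 1.05, 'qpos': array([ 6.77213530e+01,  1.83116315e+01,  8.96402370e+01,  3.48767605e-04,
        7.20427578e+01, -1.14498005e+00]), 'qvel': array([ 0.0176228 , -0.12734104, -0.02624088,  0.01194949,  0.0487767 ,
        0.1939468 ]), 'effort': array([ 7.05337643e-04, -4.12377191e+01, -2.32229680e+01,  7.31824734e-02,
        3.78369971e-02,  7.13191000e-06]), 'ee_pos': array([207.30653177, 536.34162302, 227.97022308]), 'ee_rot': array([ 1.79994621e+02, -2.24342001e-04,  1.58866226e+02]), 'force': array([-0.82000269,  0.69624152, -0.48582304]), 'torque': array([-0.00013784,  0.00385021, -0.00928275]), 'gripper_force': 0.0, 'gripper_width': 91.32429823272393}
```

View pics/top0c.png

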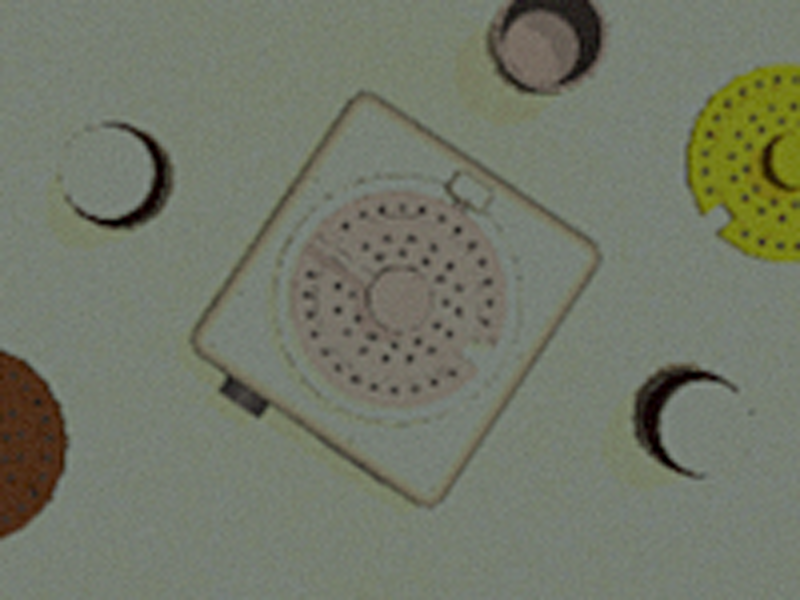

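View pics/top0.png

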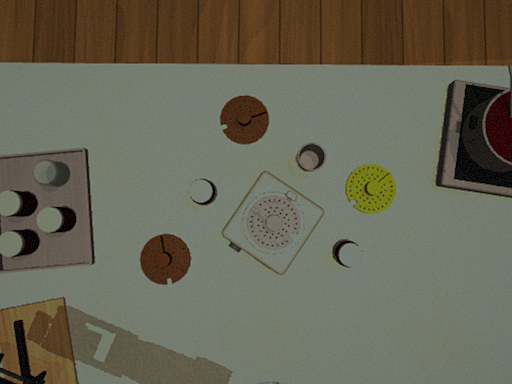

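The top crop shows the disc's boss at full-picture (274,222.6), the pin block at (291.4,195.4), the notch at (294,236) and the paddle at (256,212). The disc therefore needs a turn of about 90 degrees. Next I work out the angles and plan the approach.

```bash
cat >> h.py <<'E'
def plan(P,yaw,n,s=None):
    """n rows from pose s (x,y,z,yaw; default measured) to P,yaw"""
    if s is None:
        e=env.state();s=[*e['ee_pos'],e['ee_rot'][2]]
    s=np.array(s,float);t=np.array([*P,yaw],float);t[3]=s[3]+(t[3]-s[3]+180)%360-180
    rows=[]
    cur=s.copy()
    for k in range(1,n+1):
        w=s+(t-s)*k/n;d=w-cur;a=np.radians(cur[3])
        r=[round((d[0]*np.cos(a)+d[1]*np.sin(a))/1e3,3),round((d[0]*np.sin(a)-d[1]*np.cos(a))/1e3,3),round(-d[2]/1e3,3),round(-np.radians(d[3]),2)]
        rows.append(r)
        x,y,z=np.array(r[:3])*1e3
        cur=cur+[x*np.cos(a)+y*np.sin(a),x*np.sin(a)-y*np.cos(a),-z,-np.degrees(r[3])]
    for r in rows:print(r)
    print('end',np.round(cur,1));return cur
E
python3 - <<'E'
from h import *
w=lambda c,z:atz('top',c,z)
b=w((274.1,222.6),136);A=lambda p:np.degrees(np.arctan2(p[1]-b[1],p[0]-b[0]))
for n,c,z in(('block',(291.4,195.4),97),('notch',(293.9,235.9),102),('pad',(256.4,212.4),124)):
    p=w(c,z);print(n,p,np.hypot(*(p-b)[:2]),A(p))
print(b)
# block corners of base from crop
for c in((365,95),(600,255),(432,503),(193,340)):print(w((174+c[0]/4,148+c[1]/4),60))
E
```

```text
block [588.28912949 -45.89680637  97.        ] 78.72371706930944 -33.12344471859046
notch [490.48578247 -51.67903983 102.        ] 58.28671925649633 -123.14943977613464
pad [546.06599875  38.82315948 124.        ] 47.969690958983236 60.381639207944794
[522.35839523  -2.87864847 136.        ]
[649.50036148  17.73928291  60.        ]
[ 549.63800537 -130.12935796   60.        ]
[395.40027081 -25.22927733  60.        ]
[494.95344195 124.38602569  60.        ]
```

```bash
python3 - <<'E'
from h import *
c=plan([569,20,180],59,15)
E
```

```text
[np.float64(-0.035), np.float64(-0.023), np.float64(0.003), np.float64(0.12)]
[np.float64(-0.037), np.float64(-0.019), np.float64(0.003), np.float64(0.11)]
[np.float64(-0.04), np.float64(-0.015), np.float64(0.004), np.float64(0.12)]
[np.float64(-0.041), np.float64(-0.01), np.float64(0.003), np.float64(0.11)]
[np.float64(-0.041), np.float64(-0.006), np.float64(0.003), np.float64(0.12)]
[np.float64(-0.042), np.float64(-0.0), np.float64(0.003), np.float64(0.12)]
[np.float64(-0.042), np.float64(0.004), np.float64(0.003), np.float64(0.11)]
[np.float64(-0.041), np.float64(0.009), np.float64(0.004), np.float64(0.12)]
[np.float64(-0.04), np.float64(0.014), np.float64(0.003), np.float64(0.12)]
[np.float64(-0.037), np.float64(0.019), np.float64(0.003), np.float64(0.11)]
[np.float64(-0.036), np.float64(0.023), np.float64(0.003), np.float64(0.12)]
[np.float64(-0.032), np.float64(0.026), np.float64(0.003), np.float64(0.11)]
[np.float64(-0.029), np.float64(0.031), np.float64(0.004), np.float64(0.12)]
[np.float64(-0.026), np.float64(0.033), np.float64(0.003), np.float64(0.12)]
[np.float64(-0.021), np.float64(0.036), np.float64(0.003), np.float64(0.11)]
end [568.9  20.4 180.   59.2]
```

Request:
{"name": "arm_command", "arguments": {
  "motion": [
    {"offset": [-0.035,-0.023,0.003],"spin": 0.12},
    {"offset": [-0.037,-0.019,0.003],"spin": 0.11},
    {"offset": [-0.04,-0.015,0.004],"spin": 0.12},
    {"offset": [-0.041,-0.01,0.003],"spin": 0.11},
    {"offset": [-0.041,-0.006,0.003],"spin": 0.12}
  ],
  "jaw": 0,
  "newtons": 10
}}

```text
time_s: 1.68
ee_pos: [328.2, 363.3, 212.0]
ee_rot: [180.0, -0.0, 125.4]
force: [-0.1, -0.2, -0.2]
gripper_width: 44.2
gripper_force: 0.0
```

Request:
{"name": "arm_command", "arguments": {
  "motion": [
    {"offset": [-0.042,0,0.003],"spin": 0.12},
    {"offset": [-0.042,0.004,0.003],"spin": 0.11},
    {"offset": [-0.041,0.009,0.004],"spin": 0.12},
    {"offset": [-0.04,0.014,0.003],"spin": 0.12},
    {"offset": [-0.037,0.019,0.003],"spin": 0.11}
  ]
}}

```text
time_s: 2.3
ee_pos: [449.1, 191.3, 196.0]
ee_rot: [180.0, -0.0, 92.2]
force: [-0.2, 0.3, -0.0]
gripper_width: 0.6
gripper_force: 0.0
```

Request:
{"name": "arm_command", "arguments": {
  "motion": [
    {"offset": [-0.036,0.023,0.003],"spin": 0.12},
    {"offset": [-0.032,0.026,0.003],"spin": 0.11},
    {"offset": [-0.029,0.031,0.004],"spin": 0.12},
    {"offset": [-0.026,0.033,0.003],"spin": 0.12},
    {"offset": [-0.021,0.036,0.003],"spin": 0.11}
  ]
}}

```text
time_s: 2.92
ee_pos: [569.6, 19.2, 179.9]
ee_rot: [180.0, -0.0, 59.0]
force: [0.3, 0.6, -0.1]
gripper_width: 0.6
gripper_force: 0.0
```

Request:
{"name": "arm_command", "arguments": {
  "motion": [
    {"offset": [0,0,0]}
  ]
}}

```text
invalid input at $.motion[0]: expected keys offset, spin
```

Request:
{"name": "arm_command", "arguments": {
  "motion": [
    {"offset": [0,0,0.025],"spin": 0},
    {"offset": [0,0,0.02],"spin": 0},
    {"offset": [0,0,0.01],"spin": 0},
    {"offset": [0,0,0.003],"spin": 0},
    {"offset": [0,0,0],"spin": 0}
  ]
}}

```text
time_s: 3.55
ee_pos: [569.2, 20.6, 122.5]
ee_rot: [180.0, -0.0, 59.2]
force: [1.1, 0.8, -0.4]
gripper_width: 0.7
gripper_force: 0.0
```

```bash
python3 - <<'E'
from h import *
p,d=env.grab_frame('scene');q,_=env.grab_frame('top')
a=cv2.resize(p[130:260,180:330],None,fx=3,fy=3,interpolation=2);b=cv2.resize(q[165:275,220:340],None,fx=3,fy=3,interpolation=2)
c=np.zeros((390,450+360,3),np.uint8);c[:,:450]=a;c[:330,450:]=b
cv2.imwrite('pics/v1.png',c[:,:800])
E
```

```text
(no output)
```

View pics/v1.png

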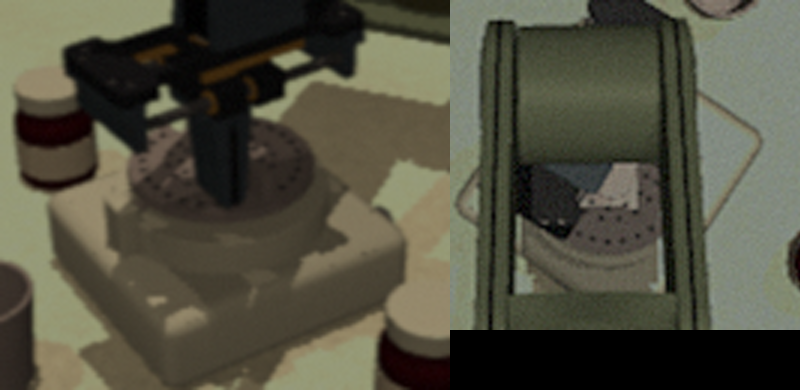

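The fingertip stands just above the disc on the clockwise side of the paddle. I'll close the gap, then arc about the axis.

Request:
{"name": "arm_command", "arguments": {
  "motion": [
    {"offset": [0,-0.003,0],"spin": 0},
    {"offset": [0,-0.003,0],"spin": 0},
    {"offset": [0,-0.003,0],"spin": 0},
    {"offset": [0,-0.002,0],"spin": 0},
    {"offset": [0,-0.001,0],"spin": 0}
  ]
}}

```text
time_s: 4.28
ee_pos: [558.6, 26.6, 122.0]
ee_rot: [180.0, -0.0, 59.2]
force: [1.4, -0.4, 0.3]
gripper_width: 0.4
gripper_force: 0.3
```

Request:
{"name": "arm_command", "arguments": {
  "motion": [
    {"offset": [0.0009,-0.0027,0],"spin": -0.06},
    {"offset": [0.0009,-0.0027,0],"spin": -0.06},
    {"offset": [0.0009,-0.0027,0],"spin": -0.06},
    {"offset": [0.0009,-0.0027,0],"spin": -0.06},
    {"offset": [0.0009,-0.0027,0],"spin": -0.06}
  ]
}}

```text
time_s: 4.9
ee_pos: [548.4, 36.0, 122.0]
ee_rot: [179.9, -0.0, 76.5]
force: [0.5, -0.2, -0.3]
gripper_width: 0.0
gripper_force: 0.4
```

Request:
{"name": "arm_command", "arguments": {
  "motion": [
    {"offset": [0.0009,-0.0027,0],"spin": -0.06},
    {"offset": [0.0009,-0.0027,0],"spin": -0.06},
    {"offset": [0.0009,-0.0027,0],"spin": -0.06},
    {"offset": [0.0009,-0.0027,0],"spin": -0.06},
    {"offset": [0.0009,-0.0027,0],"spin": -0.06}
  ]
}}

```text
time_s: 5.52
ee_pos: [535.7, 42.1, 122.1]
ee_rot: [179.9, 0.0, 93.7]
force: [0.6, -0.7, 0.5]
gripper_width: 0.7
gripper_force: 0.4
```

```bash
python3 - <<'E'
from h import *
look((('notch',94),('paddle',124)))
E
```

```text
scene notch 0.94 [226. 181.] [526.4 -65.1  94. ]
scene notch 0.65 [391. 213.] [505.6 280.6  94. ]
scene notch 0.62 [259. 323.] [846.4 160.2  94. ]
scene paddle 0.94 [273. 177.] [519.6  40.8 124. ]
scene paddle 0.78 [198. 307.] [878.7  82.  124. ]
scene paddle 0.59 [116. 210.] [ 739.3 -181.5  124. ]
top notch 0.81 [222. 124.] [764.8 127.   94. ]
top notch 0.66 [352. 203.] [ 571.1 -195.    94. ]
top notch 0.62 [299. 223.] [521.4 -63.9  94. ]
top paddle 0.76 [164. 241.] [477.7 257.2 124. ]
top paddle 0.74 [384. 175.] [ 637.3 -263.8  124. ]
top paddle 0.58 [258. 115.] [781.2  35.7 124. ]
```

Request:
{"name": "arm_command", "arguments": {
  "motion": [
    {"offset": [0.0009,-0.0027,0],"spin": -0.06},
    {"offset": [0.0009,-0.0027,0],"spin": -0.06},
    {"offset": [0.0009,-0.0027,0],"spin": -0.06},
    {"offset": [0.0009,-0.0027,0],"spin": -0.06},
    {"offset": [0.0009,-0.0027,0],"spin": -0.06}
  ]
}}

```text
time_s: 6.45
ee_pos: [521.6, 44.2, 122.0]
ee_rot: [179.9, 0.0, 110.8]
force: [1.5, 0.3, 0.1]
gripper_width: 0.7
gripper_force: 0.4
```

Request:
{"name": "arm_command", "arguments": {
  "motion": [
    {"offset": [0.0009,-0.0027,0],"spin": -0.06},
    {"offset": [0.0009,-0.0027,0],"spin": -0.06},
    {"offset": [0.0009,-0.0027,0],"spin": -0.06},
    {"offset": [0.0009,-0.0027,0],"spin": -0.06},
    {"offset": [0.0009,-0.0027,0],"spin": -0.06}
  ]
}}

```text
time_s: 7.08
ee_pos: [507.7, 41.9, 122.1]
ee_rot: [179.9, 0.0, 128.0]
force: [1.0, 0.4, -0.2]
gripper_width: 0.5
gripper_force: 0.4
```

Request:
{"name": "arm_command", "arguments": {
  "motion": [
    {"offset": [0.0009,-0.0027,0],"spin": -0.06},
    {"offset": [0.0009,-0.0027,0],"spin": -0.06},
    {"offset": [0.0009,-0.0027,0],"spin": -0.06},
    {"offset": [0,0,0],"spin": 0}
  ]
}}

```text
time_s: 7.58
ee_pos: [499.4, 38.5, 122.0]
ee_rot: [180.0, -0.0, 138.2]
force: [-0.0, 0.4, -0.1]
gripper_width: 0.8
gripper_force: 0.0
```

```bash
python3 - <<'E'
from h import *
look((('notch',94),('paddle',124),('pin',93)))
p,d=env.grab_frame('scene');q,_=env.grab_frame('top')
c=np.zeros((390,800,3),np.uint8);c[:,:450]=cv2.resize(p[130:260,180:330],None,fx=3,fy=3,interpolation=2);c[:330,450:]=cv2.resize(q[165:275,220:340],None,fx=3,fy=3,interpolation=2)[:,:350]
cv2.imwrite('pics/v2.png',c)
E
```

```text
scene notch 0.86 [159. 215.] [ 688.1 -125.8   94. ]
scene notch 0.71 [232. 192.] [560.  -32.7  94. ]
scene notch 0.61 [392. 214.] [508.4 282.8  94. ]
scene paddle 0.92 [393. 230.] [594.5 296.3 124. ]
scene paddle 0.68 [116. 211.] [ 742.6 -178.   124. ]
scene paddle 0.61 [199. 305.] [875.1  81.1 124. ]
scene pin 0.96 [233. 195.] [568.6 -26.6  93. ]
scene pin 0.33 [201. 185.] [ 562.7 -105.9   93. ]
top notch 0.88 [351. 202.] [ 572.3 -191.1   94. ]
top notch 0.88 [171. 280.] [382.7 243.1  94. ]
top notch 0.84 [223. 124.] [763.8 123.   94. ]
top paddle 0.82 [161. 241.] [477.2 264.3 124. ]
top paddle 0.7 [386. 177.] [ 633.2 -270.7  124. ]
top paddle 0.61 [260. 112.] [787.8  32.3 124. ]
top pin 0.6 [284. 202.] [573.2 -26.9  93. ]
```

View pics/v2.png

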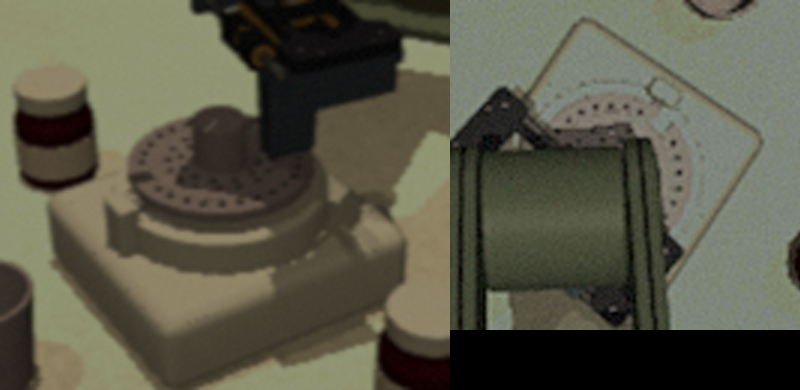

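The scene picture shows the notch at about (226.7,189.3), a little short of the pin block at about (222,196). I'll compute the remaining angle.

```bash
python3 - <<'E'
from h import *
p,d=env.grab_frame('scene')
for a in range(-50,-28,4):
    q=np.radians(a);print(a,proj('scene',[522.4+62*np.cos(q),-3+62*np.sin(q),102]))
print('blk',[proj('scene',[522.4+79*np.cos(np.radians(a)),-3+79*np.sin(np.radians(a)),97]) for a in(-36,-34,-32)])
print('boss',proj('scene',[522.4,-3,136]))
cv2.imwrite('pics/v3.png',cv2.resize(p[160:225,205:290],None,fx=9,fy=9,interpolation=2))
E
```

```text
-50 [224.18038459 187.25901202]
-46 [224.66965135 188.33970195]
-42 [225.30438095 189.40014211]
-38 [226.08289812 190.4346101 ]
-34 [227.00268218 191.43740607]
-30 [228.06035024 192.40289229]
blk [array([219.13289445, 195.33747917]), array([219.7276787 , 195.98363736]), array([220.36747587, 196.61829805])]
boss [252.77053644 168.66292387]
```

View pics/v3.png

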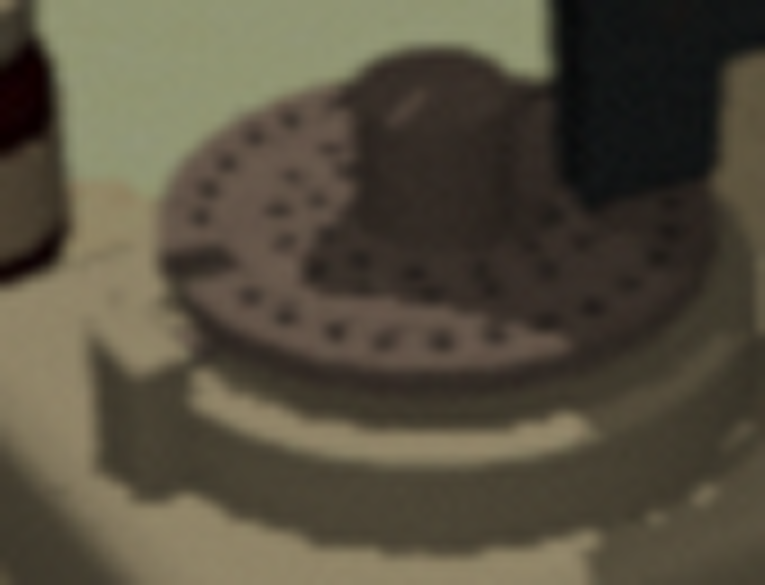

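Notch at about -42°, pin at about -34°: push 0.145 rad more, back off clear, and check.

Request:
{"name": "arm_command", "arguments": {
  "motion": [
    {"offset": [0.0008,-0.0022,0],"spin": -0.05},
    {"offset": [0.0008,-0.0022,0],"spin": -0.05},
    {"offset": [0.0007,-0.002,0],"spin": -0.045},
    {"offset": [0,0,0],"spin": 0},
    {"offset": [0,0,0],"spin": 0}
  ]
}}

```text
time_s: 8.75
ee_pos: [493.6, 35.0, 121.9]
ee_rot: [180.0, -0.0, 146.5]
force: [1.0, 1.2, 0.6]
gripper_width: 0.9
gripper_force: 0.1
```

Request:
{"name": "arm_command", "arguments": {
  "motion": [
    {"offset": [0,0.004,0],"spin": 0},
    {"offset": [0,0.006,0],"spin": 0},
    {"offset": [0,0,-0.03],"spin": 0},
    {"offset": [0,0,-0.04],"spin": 0},
    {"offset": [0,0,-0.02],"spin": 0}
  ]
}}

```text
time_s: 9.38
ee_pos: [500.1, 43.8, 214.0]
ee_rot: [179.9, 0.1, 146.6]
force: [0.4, 0.1, -0.5]
gripper_width: 0.3
gripper_force: 0.0
```

Request:
{"name": "arm_command", "arguments": {
  "motion": [
    {"offset": [0.045,0.02,-0.01],"spin": 0},
    {"offset": [0.05,0.02,0],"spin": 0},
    {"offset": [0.05,0.02,0],"spin": 0},
    {"offset": [0.05,0.02,0],"spin": 0},
    {"offset": [0,0,0],"spin": 0}
  ]
}}

```text
time_s: 10.0
ee_pos: [378.7, 220.0, 222.1]
ee_rot: [180.0, -0.0, 146.9]
force: [-0.3, -0.7, -0.1]
gripper_width: 1.0
gripper_force: 0.0
```

```bash
python3 - <<'E'
from h import *
look((('notch',94),('paddle',124),('pin',93),('boss',136)))
p,d=env.grab_frame('scene');q,_=env.grab_frame('top')
c=np.zeros((600,800,3),np.uint8);c[:330,:450]=cv2.resize(p[160:215,205:280],None,fx=6,fy=6,interpolation=2);c[:450,400:]=cv2.resize(q[180:255,240:307],(400,450),interpolation=2)
cv2.imwrite('pics/v4.png',c)
E
```

```text
scene notch 0.97 [393. 211.] [496.3 281.6  94. ]
scene notch 0.88 [231. 194.] [569.3 -30.8  94. ]
scene notch 0.8 [161. 213.] [ 680.1 -126.3   94. ]
scene paddle 0.85 [392. 232.] [603.1 295.7 124. ]
scene paddle 0.74 [116. 211.] [ 741.6 -179.   124. ]
scene paddle 0.67 [198. 305.] [876.1  79.7 124. ]
scene pin 0.78 [227. 195.] [574.6 -37.6  93. ]
scene boss 0.95 [223. 306.] [871.3 118.5 136. ]
scene boss 0.92 [391. 212.] [560.2 285.  136. ]
scene boss 0.86 [134. 201.] [ 714.1 -155.1  136. ]
top notch 0.92 [288. 201.] [573.7 -38.6  94. ]
top notch 0.88 [222. 125.] [760.8 126.4  94. ]
top notch 0.86 [171. 284.] [374.3 242.7  94. ]
top paddle 0.91 [160. 245.] [468.5 264.5 124. ]
top paddle 0.8 [261. 113.] [786.4  30.4 124. ]
top paddle 0.77 [261. 235.] [493.8  28.1 124. ]
top pin 0.75 [288. 203.] [570.9 -38.6  93. ]
top boss 0.9 [272. 223.] [522.1   2.3 136. ]
top boss 0.86 [242. 117.] [773.2  75.4 136. ]
top boss 0.8 [162. 260.] [433.5 257.4 136. ]
```

View pics/v4.png

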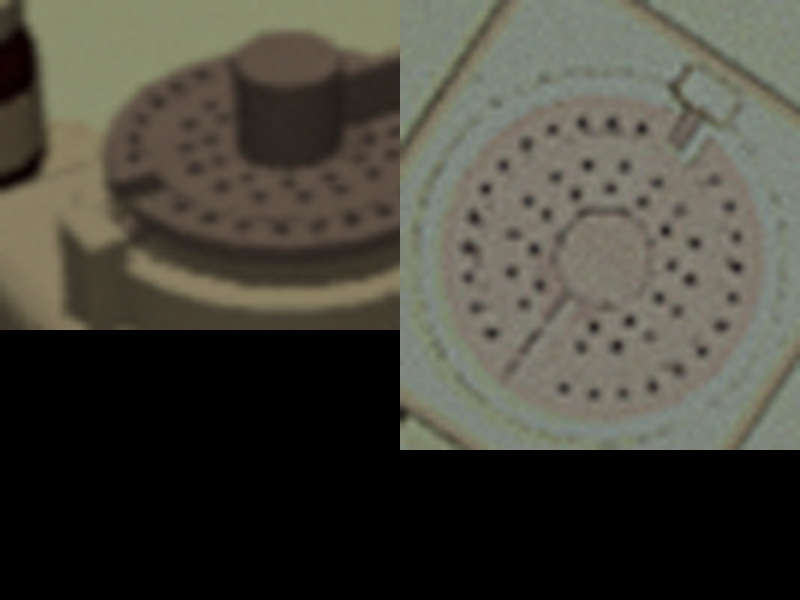

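The top crop shows the notch over the pin, with the pin (dark, crop (687,130)) nearer its left edge and a light strip to its right. I'll zoom in with averaging.

```bash
python3 - <<'E'
from h import *
q=np.mean([env.grab_frame('top')[0].astype(float) for _ in range(8)],0)
x0,y0=276,190
c=q[y0:y0+24,x0:x0+26];c=(c-c.min())/(c.max()-c.min())*255
c=cv2.resize(c.astype(np.uint8),None,fx=24,fy=24,interpolation=2)
def dot(P,col):
    u=(proj('top',P)-[x0,y0]+.5)*24;cv2.circle(c,tuple(int(v) for v in u),3,col,-1)
for a,col in((-31.,(0,0,255)),(-34.,(0,255,0)),(-37.,(255,0,0))):
    k=np.radians(a)
    for r in range(48,92,6):dot([522.4+r*np.cos(k),-3+r*np.sin(k),98],col)
cv2.imwrite('pics/v5.png',c)
E
```

```text
(no output)
```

View pics/v5.png

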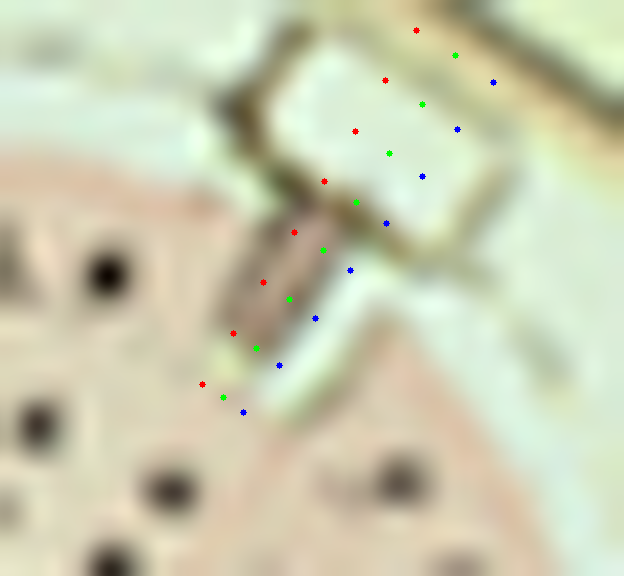

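The pin sits near the notch's left edge: the right gap is about 5.5 mm and the left about 0.5 mm. The disc needs about 2.5 mm more, which is 0.045 rad counter-clockwise.

Request:
{"name": "arm_command", "arguments": {
  "motion": [
    {"offset": [-0.05,-0.02,0],"spin": 0},
    {"offset": [-0.05,-0.02,0],"spin": 0},
    {"offset": [-0.05,-0.02,0],"spin": 0},
    {"offset": [-0.045,-0.02,0.01],"spin": 0},
    {"offset": [0,0,0.02],"spin": 0}
  ]
}}

```text
time_s: 11.62
ee_pos: [501.5, 40.8, 192.1]
ee_rot: [179.9, 0.2, 146.3]
force: [-0.3, 0.2, 0.4]
gripper_width: 0.3
gripper_force: 0.0
```

Request:
{"name": "arm_command", "arguments": {
  "motion": [
    {"offset": [0,0,0.04],"spin": 0},
    {"offset": [0,0,0.02],"spin": 0},
    {"offset": [0,0,0.01],"spin": 0},
    {"offset": [0,-0.005,0],"spin": 0},
    {"offset": [0,-0.002,0],"spin": 0}
  ]
}}

```text
time_s: 12.25
ee_pos: [495.7, 37.4, 122.9]
ee_rot: [179.9, 0.1, 146.5]
force: [0.1, -0.4, 0.1]
gripper_width: 0.3
gripper_force: 0.0
```

Request:
{"name": "arm_command", "arguments": {
  "motion": [
    {"offset": [0,-0.002,0],"spin": 0},
    {"offset": [0,-0.001,0],"spin": 0},
    {"offset": [0.0004,-0.001,0],"spin": -0.0225},
    {"offset": [0.0003,-0.001,0],"spin": -0.0225},
    {"offset": [0,0,0],"spin": 0}
  ]
}}

```text
time_s: 12.88
ee_pos: [491.9, 33.8, 122.0]
ee_rot: [180.0, 0.0, 149.1]
force: [0.0, 1.0, 0.9]
gripper_width: 0.4
gripper_force: 0.4
```

Request:
{"name": "arm_command", "arguments": {
  "motion": [
    {"offset": [0,0.004,0],"spin": 0},
    {"offset": [0,0.006,0],"spin": 0},
    {"offset": [0,0,-0.03],"spin": 0},
    {"offset": [0,0,-0.04],"spin": 0},
    {"offset": [0,0,-0.02],"spin": 0}
  ]
}}

```text
time_s: 13.5
ee_pos: [498.0, 42.7, 213.9]
ee_rot: [179.9, 0.1, 149.2]
force: [0.1, 0.5, 0.2]
gripper_width: 0.3
gripper_force: 0.0
```

Request:
{"name": "arm_command", "arguments": {
  "motion": [
    {"offset": [0.045,0.02,-0.01],"spin": 0},
    {"offset": [0.05,0.02,0],"spin": 0},
    {"offset": [0.05,0.02,0],"spin": 0},
    {"offset": [0.05,0.02,0],"spin": 0},
    {"offset": [0,0,0],"spin": 0}
  ]
}}

```text
time_s: 14.12
ee_pos: [368.7, 213.2, 222.0]
ee_rot: [180.0, -0.0, 149.5]
force: [-0.5, -0.4, -0.4]
gripper_width: 0.4
gripper_force: 0.0
```

```bash
python3 - <<'E'
from h import *
q=np.mean([env.grab_frame('top')[0].astype(float) for _ in range(8)],0)
x0,y0=276,190
c=q[y0:y0+24,x0:x0+26];c=(c-c.min())/(c.max()-c.min())*255
cv2.imwrite('pics/v6.png',cv2.resize(c.astype(np.uint8),None,fx=24,fy=24,interpolation=2))
E
```

```text
(no output)
```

View pics/v6.png

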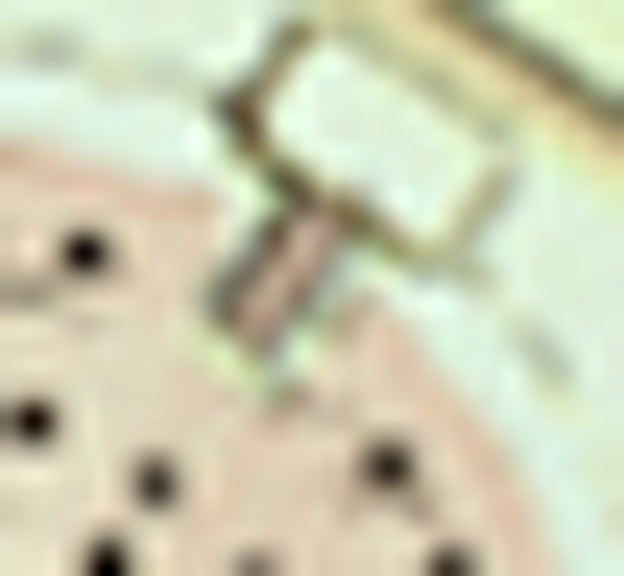

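The pin now shows roughly centred in the notch, with about 3 mm of gap on the right. Next is moving over the boss to press.

```bash
python3 - <<'E'
from h import *
s=env.state();print(s['ee_pos'],s['ee_rot'])
c=plan([522.4,-3,170],s['ee_rot'][2],7)
E
```

```text
[371.31382234 210.27526338 221.85521435] [-1.79993277e+02 -1.16635745e-03  1.49017333e+02]
[np.float64(-0.034), np.float64(-0.015), np.float64(0.007), np.float64(-0.0)]
[np.float64(-0.034), np.float64(-0.015), np.float64(0.008), np.float64(-0.0)]
[np.float64(-0.035), np.float64(-0.015), np.float64(0.007), np.float64(-0.0)]
[np.float64(-0.034), np.float64(-0.015), np.float64(0.008), np.float64(-0.0)]
[np.float64(-0.034), np.float64(-0.015), np.float64(0.007), np.float64(-0.0)]
[np.float64(-0.034), np.float64(-0.015), np.float64(0.007), np.float64(-0.0)]
[np.float64(-0.034), np.float64(-0.015), np.float64(0.008), np.float64(-0.0)]
end [522.2  -2.8 169.9 149. ]
```

Request:
{"name": "arm_command", "arguments": {
  "motion": [
    {"offset": [-0.034,-0.015,0],"spin": 0},
    {"offset": [-0.034,-0.015,0],"spin": 0},
    {"offset": [-0.035,-0.015,0],"spin": 0},
    {"offset": [-0.034,-0.015,0.01],"spin": 0},
    {"offset": [-0.034,-0.015,0.01],"spin": 0}
  ]
}}

```text
time_s: 15.15
ee_pos: [480.0, 57.1, 201.8]
ee_rot: [180.0, 0.0, 149.0]
force: [0.0, 0.7, -1.2]
gripper_width: 0.4
gripper_force: 0.0
```

Request:
{"name": "arm_command", "arguments": {
  "motion": [
    {"offset": [-0.034,-0.015,0.015],"spin": 0},
    {"offset": [-0.034,-0.015,0.015],"spin": 0},
    {"offset": [0,0,0.01],"spin": 0},
    {"offset": [0,0,0.006],"spin": 0},
    {"offset": [0,0,0],"spin": 0}
  ]
}}

```text
time_s: 15.78
ee_pos: [521.2, -1.2, 155.7]
ee_rot: [-180.0, -0.1, 149.2]
force: [-0.2, -0.2, 0.4]
gripper_width: 0.6
gripper_force: 0.0
```

Request:
{"name": "arm_command", "arguments": {
  "motion": [
    {"offset": [0,0,0.002],"spin": 0},
    {"offset": [0,0,0.002],"spin": 0},
    {"offset": [0,0,0.002],"spin": 0},
    {"offset": [0,0,0.001],"spin": 0},
    {"offset": [0,0,0.001],"spin": 0}
  ]
}}

```text
time_s: 16.4
ee_pos: [522.0, -1.5, 148.3]
ee_rot: [180.0, 0.0, 149.1]
force: [-0.7, 0.6, 3.7]
gripper_width: 0.3
gripper_force: 1.8
```

Contact at TCP z of about 149; I'll press on.

Request:
{"name": "arm_command", "arguments": {
  "motion": [
    {"offset": [0,0,0.001],"spin": 0},
    {"offset": [0,0,0.001],"spin": 0},
    {"offset": [0,0,0.001],"spin": 0},
    {"offset": [0,0,0.001],"spin": 0},
    {"offset": [0,0,0.001],"spin": 0}
  ]
}}

```text
time_s: 17.02
ee_pos: [522.1, -1.6, 142.9]
ee_rot: [180.0, 0.0, 149.1]
force: [-1.0, 1.9, 3.6]
gripper_width: 0.6
gripper_force: 1.8
```

Request:
{"name": "arm_command", "arguments": {
  "motion": [
    {"offset": [0,0,0.001],"spin": 0},
    {"offset": [0,0,0.001],"spin": 0},
    {"offset": [0,0,0.001],"spin": 0}
  ]
}}

```text
time_s: 17.4
ee_pos: [522.1, -1.7, 141.2]
ee_rot: [180.0, 0.0, 149.1]
force: [-3.8, 1.9, 16.5]
gripper_width: 0.6
gripper_force: 8.3
```

Request:
{"name": "arm_command", "arguments": {
  "motion": [
    {"offset": [0,0,0.0005],"spin": 0},
    {"offset": [0,0,0],"spin": 0}
  ]
}}

```text
time_s: 17.65
ee_pos: [522.1, -1.7, 141.2]
ee_rot: [180.0, 0.1, 149.1]
force: [-3.8, 2.1, 14.7]
gripper_width: 0.4
gripper_force: 7.4
```

Request:
{"name": "arm_command", "arguments": {
  "motion": [
    {"offset": [0,0,-0.002],"spin": 0},
    {"offset": [0,0,-0.02],"spin": 0},
    {"offset": [0,0,-0.04],"spin": 0},
    {"offset": [0,0,-0.02],"spin": 0},
    {"offset": [0.04,0.02,0],"spin": 0}
  ]
}}

```text
time_s: 18.27
ee_pos: [500.0, 34.5, 222.5]
ee_rot: [179.9, 0.3, 148.9]
force: [0.6, 0.9, -0.5]
gripper_width: 0.5
gripper_force: 0.0
```

Request:
{"name": "arm_command", "arguments": {
  "motion": [
    {"offset": [0.05,0.02,0],"spin": 0},
    {"offset": [0.05,0.02,0],"spin": 0},
    {"offset": [0.05,0.02,0],"spin": 0},
    {"offset": [0.05,0.02,0],"spin": 0},
    {"offset": [0,0,0],"spin": 0}
  ]
}}

```text
time_s: 18.9
ee_pos: [365.5, 208.6, 220.9]
ee_rot: [-179.9, -0.0, 149.5]
force: [-0.0, -0.1, -0.1]
gripper_width: 0.5
gripper_force: 0.0
```

```bash
python3 - <<'E'
from h import *
f=lambda n:np.mean([env.grab_frame(n)[0].astype(float) for _ in range(4)],0)
p=f('scene')[155:225,205:305];q=f('top')[187:217,270:304]
n=lambda c,s:cv2.resize(((c-c.min())/(c.max()-c.min())*255).astype(np.uint8),s,interpolation=2)
c=np.zeros((400,800,3),np.uint8);c[:280,:400]=n(p,(400,280));c[:353,400:]=n(q,(400,353))
cv2.imwrite('pics/v7.png',c)
look((('jar_a',0),('cup',0)),('top',))
print(np.mean([np.median(env.grab_frame('top')[1][218:227,269:278]) for _ in range(3)]))
m=env.camera_model('top');
for z in(136,127):print(z,(rot(m).T@(np.array([522.4,-3,z])-m['eye']))[2])
E
```

```text
top jar_a 0.72 [201. 192.] [601.4 187.    0. ]
top jar_a 0.68 [343. 254.] [ 441.1 -187.8    0. ]
top cup 0.69 [312. 157.] [ 696.9 -107.9    0. ]
1096.8757
136 1087.324437128244
127 1096.2953035913224
```

View pics/v7.png

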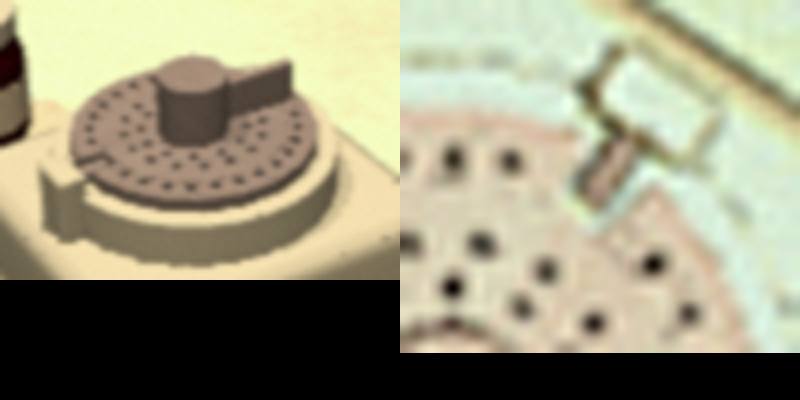

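The disc sits flat on the seat with the pin in the notch. The boss depth of 1096.9 mm matches the home value of 1096.3 mm, and the jars and cup stand where they were. Handing in.

```bash
python3 -c "
from workcell import env
print(env.job_done())"
```

```text
the job is handed in; nothing more can be done
None
```

The disc is turned and pressed home with the pin in its notch, the hand is clear, and I handed the job in at about 20 s; no verdict came back, but the last pictures and the boss depth agree with a fully seated disc.

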